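# Draw two steel blocks tight together in the cam clamp

### The arm

A 7-joint arm with a two-finger parallel gripper is mounted at the origin on a cart in front of the work surface, level with it; the furniture and walls round the work are solid. World frame = base frame: x ahead of the robot, y to its left, z up, the work surface at z = 0. Lengths are in m, angles in rad, forces in N, time in s.
With the tool pointing down it reaches from about 0.4 to 0.85 m from the base axis. Payload 6.9 kg.
Tool frame: the origin (TCP) lies midway between the tips of the shut fingers; the grasp point (between the pads) lies manip.grip_point_offset behind it (manip.grip_point_offset is the distance from the TCP to the grasp point, in m); z points along the fingers, y is the direction in which the jaws open and shut (so a half turn about z gives the same grasp; the last joint's range is limited). The gripper opens to 85 mm and grips with 20 to 120 N. Pads are 22 mm wide; open, the fingers measure 114 mm over their backs; the gripper's body (76 mm by 85 mm) begins 54 mm behind the grasp point. The pads swing forward as they close: fully open they stand 13 mm farther back than shut.
Start: joints at [1.446, 0.507, -0.238, 1.5, 0.126, 1.149, -0.155], TCP at [0.142, -0.609, 0.231] pointing down, gripper open.
Joint ranges: [-3.08, 3.08], [-0.24, 2.05], [-1.43, 1.35], [0, 2.5], [-1.52, 4.66], [0.17, 1.96], [-2.89, 2.89]. Speed limits (rad/s): [2.39, 2.39, 3.14, 3.14, 3.14, 3.14, 3.14].

### API

Orientations are given as a unit quaternion [x, y, z, w].
In Python, from station import sensors, cams, finish_job, manip gives the robot as it stands. The module is installed in compiled form; this text tells all that it offers.
- The arm moves only by the shell command python3 -m handwheel 'ROWS'. ROWS is JSON, a list of rows, each an object with "gripper": the closure, from 0 (fully open) to 1 (shut); "dp": the shift along the world's x, y, z in m, a list of three; "delta_rot": the turn, a rotation vector about the world's x, y, z in degrees, a list of three. A call has 1 to 20 rows; each row shifts and turns the commanded pose from where the row before left it; what a row does not reach is not made up. A row lasts 1/8 s, in which the tool goes at most 62.5 mm and 10.7 degrees, less where a joint would pass 70% of its speed; a pose out of reach is approached as far as the arm can. A call with a gripper value outside its range is refused whole. The fingers move at their own pace and stop on an object; the grip force is fixed at half the most. Time passes only in rows, so rows that do not move let the fingers close. It gives the time, the measured TCP pose, the force and the opening at its end, in the units of the state.
- sensors.state(): the state, without advancing time (a new reading comes with each control period).
- cams.grab_frame(name): name is "scene" or "top"; returns a dict with "frame" (480x640x3 uint8, red, green, blue), "fovy" (degrees; the focal length in pixels is half the picture's height over the tangent of half this angle, whatever the lens; pixels are square), "cx", "cy" (the principal point, pixels), "rvec" (rotation vector, rad) and "tvec" (3), from world to camera coordinates, as OpenCV has them. Camera axes: x right, y down, z forward; pixel columns grow to the right and rows downward; lengths in m; the calibration is good to about 2 mm. A picture is of the moment at which its call begins. There is no depth.
- finish_job(): hands the job in, once; it reports no verdict.
The state is a dict: "time_s": time; "joint_positions": joint angles; "qvel": joint speeds; "effort": joint torques, N m; "eef_pos": TCP position; "tool_rot": TCP orientation; "force": force on the tool from outside, world axes, zero at the start; "wrist_torque": the same for the moment, N m; "finger_gap": finger opening in m.
Only numpy, scipy, OpenCV 4.12 (cv2) and the standard library are available. Lean on these libraries where they do the work, as an engineer would, in place of code of your own. Each camera call takes 0.05 s, during which the arm holds its last target.

### The job

Clamp the two steel blocks face to face in the cam clamp, ready for drilling as a pair. First swing the red-knobbed cam lever right open, then lay the loose steel block square in the clamp's bed between the block already there and the sliding jaw; push the jaw along until the blocks are closed up against the sprung pad, and swing the lever a quarter turn clockwise, fully home, so that the hook draws the jaw tight. Leave the blocks gripped and the other things on the bench where they are.

Things in the scene. Friction and masses are not known exactly. Their poses are not given: they have to be found in the camera images.
- cam_clamp: Cam clamp fixed to the bench: wooden base 16 mm thick, from x -40 to 115 and y -145 to 105 mm in its frame (origin on the bench under the bed's middle, z up). A bed strip runs along y at x 0; a grey head 56 mm high stands at its +y end (y 42 to 76 mm); the jaw comes from -y. At x 85 mm a low drawbar of the jaw, with an upright brass pin (top at z 52 mm), runs along y to the cam's hook.
- bed (a point): Point on the bed's top (16 mm above the bench) above the clamp's origin, on the bed's centre line; axes as the clamp's. The sprung black pad before the head has its face at y +32 mm, is 46 mm wide, up to z 52 mm, and gives up to 6 mm at 2.5 N per mm. Beside the bed, from x -60 to 70 mm, nothing stands higher than the base but head, jaw and the jaw's low arm.
- jaw (a joint): Slide of the moving jaw in m: 0 = fully back, grows toward the head (clamp's +y), at most 0.080. Its face is at clamp y = -0.100 + value: 0.068 when both blocks just touch pad and jaw, about 0.070 when drawn tight. Friction 1.5 N; stays where left. The hook catches the pin from about 0.061 on; while the lever is over 0.3 rad the hook bars the pin's way.
- jaw_back (a point): Middle of the jaw's flat back face (50 mm wide, z 17 to 55 mm), the face to push on, in the clamp's +y direction; 36 mm above the bench and 30 mm behind the jaw's front face. The space behind it (clamp's -y) is free.
- cam (a joint): Cam lever angle in rad: 0 = fully open, lever along the clamp's +y; 1.571 = fully home (stop), lever along the clamp's +x. It grows clockwise seen from above. It stays where left (0.08 N m friction), and with the pin caught the hook draws the jaw the last millimetres; at the knob this takes under 10 N.
- cam_pivot (a point): Point on the cam's upright turning axis, 72 mm above the bench.
- cam_knob (a point): Middle of the upright red knob at the end of the cam lever, 62 mm from the turning axis; knob diameter 19 mm, from 57 to 89 mm above the bench; this point is 74 mm above it. The lever bar below it is 14 mm wide with its top at 59 mm. Push the knob sideways.
- block_a_mid (a point): Centre of the steel block that already lies in the bed near the pad, a dark steel block of 32 (its x) x 45 (its y) x 28 mm (z, up). It lies with its 45 mm side across the bed.
- block_b_mid (a point): Centre (half-way up) of the loose steel block on the open bench, same size: 32 (its x) x 45 (its y) x 28 mm (z, up), 0.2 to 0.4 kg. It has to lie in the bed with its 45 mm side across, so that its 32 mm thickness is along the clamp's y; its centre is then 30 mm above the bench.
- block_a: The block in the bed; origin under its centre, axes as block_a_mid.
- block_b: The loose block; origin under its centre, axes as block_b_mid.
- gear_blank: Bystander: grey toothed gear blank, 72 mm across, 24 mm high, flat on the bench; origin under its centre.
- insulator: Bystander: white porcelain insulator, 40 mm across, 54 mm high, standing; origin under its centre.
- oil_can: Bystander: copper oil can with a bent spout, 76 x 91 x 177 mm, standing at the left of the bench; origin under its centre.
- grease_tin: Bystander: blue open tin, 62 mm across, 50 mm high, at the left of the bench; origin under its centre.
Mind the look-alikes: they are no part of the job. Leave any orange look-alike of the block_b alone.

How it is judged:
On the way, in this order (a step that is already met when the one before it is completed fails the run):
1. the cam lever is swung open (within 0.3 rad of its open stop) (value of joint cam below 0.3 rad), for 0.1 s.
2. the loose block lies square in the bed between the first block and the jaw (centre within 12 mm of the centre line, within 0.25 rad), released (x of block_b_mid in the frame of bed between -0.012 and 0.012 m and y of block_b_mid in the frame of bed between -0.075 and -0.01 m and z of block_b_mid in the frame of bed between 0.01 and 0.018 m and angle between the x axis of block_b and the y axis of cam_clamp, either way round below 0.25 rad and angle between block_b's own z axis and vertical below 0.1 rad and contact force between the fingers and block_b below 0.1 N and linear speed of block_b below 0.02 m/s), for 0.2 s.
3. with the lever still open, the jaw is pushed along until the blocks are closed up against the pad (jaw over 0.061) (value of joint jaw above 0.061 m and value of joint cam below 0.6 rad), for 0.1 s.
4. the cam lever is fully home and the blocks press on each other (value of joint cam above 1.4 rad and contact force between block_a and block_b above 3 N), for 0.2 s.
At the end, for the whole second after the job is handed in: Cam lever home (over 1.4 rad), jaw drawn past 0.069 m, the two blocks side by side flat in the bed, pressing on each other with over 3 N, each within 12 mm of the bed's centre line and square within 0.12 rad, at rest (all of step 4 and value of joint jaw above 0.069 m and x of block_a_mid in the frame of bed between -0.012 and 0.012 m and y of block_a_mid in the frame of bed between 0.01 and 0.024 m and z of block_a_mid in the frame of bed between 0.01 and 0.018 m and angle between the x axis of each of block_a, block_b and the y axis of cam_clamp, either way round below 0.12 rad and angle between each of block_a, block_b's own z axis and vertical below 0.1 rad and x of block_b_mid in the frame of bed between -0.012 and 0.012 m and y of block_b_mid in the frame of bed between -0.022 and -0.008 m and z of block_b_mid in the frame of bed between 0.01 and 0.018 m and linear speed of each of block_a, block_b below 0.01 m/s); the robot touches nothing.
It fails at once if the gear blank is moved by more than 20 mm (distance of gear_blank from where it was at the start of the episode above 0.02 m).
It fails at once if the insulator is moved by more than 20 mm (distance of insulator from where it was at the start of the episode above 0.02 m).
It fails at once if the oil can is moved by more than 20 mm (distance of oil_can from where it was at the start of the episode above 0.02 m).
It fails at once if the grease tin is moved by more than 20 mm (distance of grease_tin from where it was at the start of the episode above 0.02 m).
It also fails if it takes over 66 s, if anything falls off the work surface, if the arm or the gripper's body presses on something with over 40 N, if the wrist force passes 120 N, or if a joint passes its speed limit or range.

## Working session

There is one attempt and no reset: what is moved stays moved. The work goes in short steps, Python scripts to look and compute and a shell command to move; the robot and the scene stay as the last step left them, time stands still between calls to the robot, and variables do not carry over. Pictures are saved under pics/ and viewed, and the job is handed in when it is done.

```bash
mkdir -p pics
cat > h.py <<'E'
import numpy as np, cv2
from station import sensors, cams, manip
def grab(n,fn=None):
    f=cams.grab_frame(n)
    if fn: cv2.imwrite('pics/'+fn,f['frame'][:,:,::-1])
    return f
def cal(f):
    h=f['frame'].shape[0]; F=h/2/np.tan(np.radians(f['fovy'])/2)
    K=np.array([[F,0,f['cx']],[0,F,f['cy']],[0,0,1]]); R=cv2.Rodrigues(np.array(f['rvec'],float))[0]
    return K,R,np.array(f['tvec'],float).reshape(3)
def px2w(f,u,v,z):
    K,R,t=cal(f); d=R.T@np.linalg.inv(K)@[u,v,1]; c=-R.T@t
    return c+d*(z-c[2])/d[2]
def w2px(f,p):
    K,R,t=cal(f); q=K@(R@np.array(p)+t); return q[:2]/q[2]
E
python3 - <<'E'
from h import *
for n in('scene','top'):
    f=grab(n,n+'1.png'); K,R,t=cal(f); print(n,f['fovy'],(-R.T@t).round(3),K[0,0])
print(sensors.state(),manip.grip_point_offset)
E
```

```text
scene 44.46554201055825 [-0.474 -0.707  0.946] 587.1418678651867
top 47.25126774551748 [ 0.397 -0.006  1.656] 548.6690570663841
{'time_s': 0.1, 'joint_positions': array([ 1.44650269,  0.50826175, -0.2375456 ,  1.50101861,  0.12569206,
        1.14888484, -0.15478647]), 'qvel': array([ 5.22614202e-04, -1.68210346e-03,  7.68820486e-04, -2.12586773e-03,
        6.10942748e-04, -7.76320770e-05,  1.51384701e-03]), 'effort': array([-4.87163197e-03, -6.21836329e+01, -2.19487779e+00, -2.50208491e+01,
        1.24267914e-02,  7.81366427e-03, -7.95617652e-07]), 'eef_pos': array([ 0.14220032, -0.60815816,  0.23051704]), 'tool_rot': array([ 9.93404433e-01,  1.14660388e-01, -9.60571283e-05, -7.86542578e-04]), 'force': array([-0.08552592,  0.0790342 , -0.28081946]), 'wrist_torque': array([-0.00910574,  0.01095095, -0.02421949]), 'finger_gap': 0.0853138967967091} 0.0187
```

View pics/scene1.png

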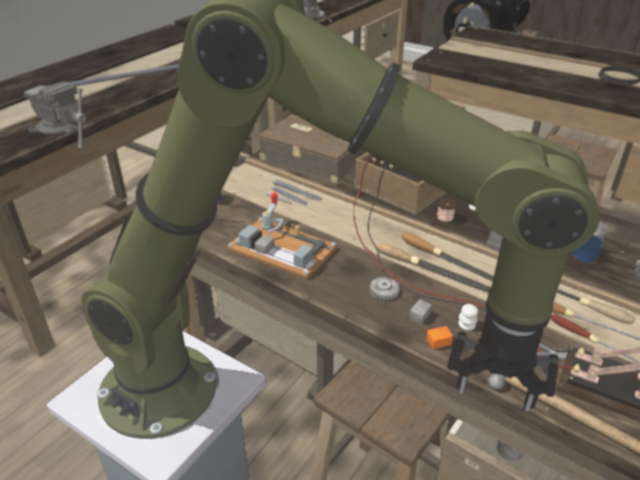

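View pics/top1.png

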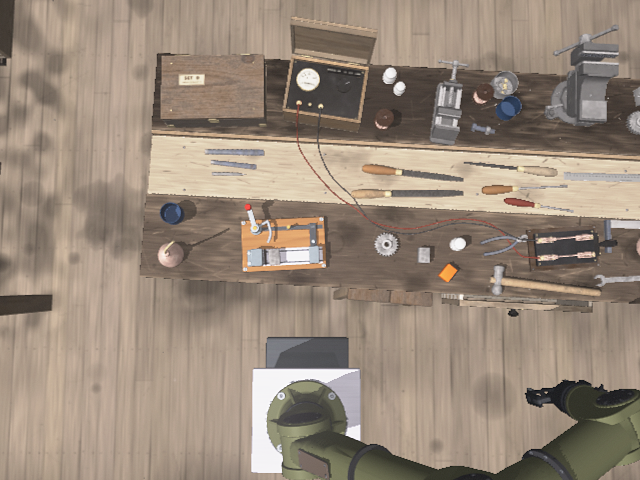

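The top view shows the clamp at about (285,244) with the red knob at (248,208). The loose grey block is at (425,255), an orange look-alike at (448,272), the gear at (386,244) and the insulator at (458,244). I'll zoom in.

Run:
```python
import cv2
a=cv2.imread('pics/top1.png')
cv2.imwrite('pics/c1.png',cv2.resize(a[195:285,230:340],None,fx=7,fy=6.6,interpolation=cv2.INTER_CUBIC)[:600])
cv2.imwrite('pics/c2.png',cv2.resize(a[225:285,370:470],None,fx=8,fy=8,interpolation=cv2.INTER_CUBIC))
from h import *
f=grab('top')
for u,v in((248,208),(285,244),(425,255),(448,272),(386,244),(458,244),(170,253),(172,213)): print(u,v,px2w(f,u,v,0.02).round(3))
```

```text
248 208 [0.624 0.177 0.02 ]
285 244 [0.516 0.065 0.02 ]
425 255 [ 0.485 -0.353  0.02 ]
448 272 [ 0.434 -0.421  0.02 ]
386 244 [ 0.517 -0.237  0.02 ]
458 244 [ 0.518 -0.453  0.02 ]
170 253 [0.488 0.408 0.02 ]
172 213 [0.608 0.405 0.02 ]
```

View pics/c1.png

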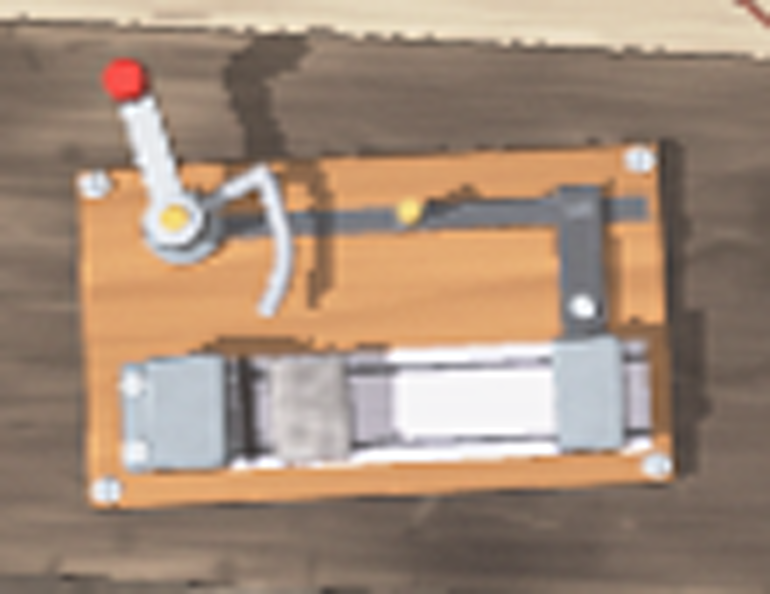

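View pics/c2.png

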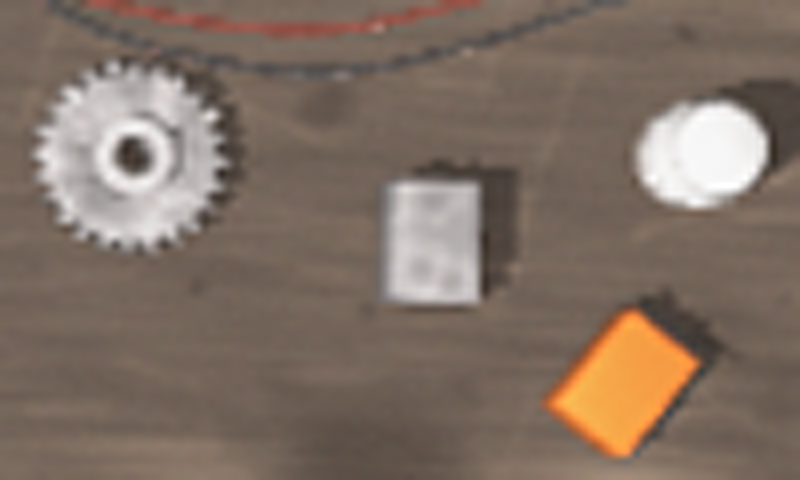

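```bash
cat > fit.py <<'E'
from h import *
from scipy.optimize import least_squares
f=grab('top')
def c1(x,y): return ((x+.5)/7-.5+230,(y+.5)/6.6-.5+195)
def c2(x,y): return ((x+.5)/8-.5+370,(y+.5)/8-.5+225)
obs=[(c1(78,172),(115,105,16)),(c1(655,145),(115,-145,16)),(c1(672,475),(-40,-145,16)),(c1(92,508),(-40,105,16))]
def pt(p,q):
    c,s=np.cos(p[2]),np.sin(p[2]); x,y,z=np.array(q)/1000
    return [p[0]+c*x-s*y,p[1]+s*x+c*y,z]
r=least_squares(lambda p:np.ravel([w2px(f,pt(p,q))-np.array(o) for o,q in obs]),[.48,.06,0])
p=r.x; print('clamp',p.round(4),r.fun.round(1))
k=px2w(f,*c1(126,80),.089); print('knob',k.round(4))
c,s=np.cos(p[2]),np.sin(p[2])
def loc(w): d=np.array(w)[:2]-p[:2]; return np.array([c*d[0]+s*d[1],-s*d[0]+c*d[1]])*1000
pin=px2w(f,*c1(409,211),.052); piv=px2w(f,*c1(175,218),.072)
print('pin',loc(pin),'piv',loc(piv),piv.round(4),'knob',loc(k))
d=loc(k)-loc(piv); print('lever',np.hypot(*d),np.arctan2(d[0],d[1]))
print('jawfront top?',[loc(px2w(f,*c1(*q),.055)).round(1) for q in((555,340),(556,450),(622,335),(622,450))])
print('blockA',[loc(px2w(f,*c1(*q),.044)).round(1) for q in((275,360),(349,355),(349,457),(275,460))])
B=[px2w(f,*c2(*q),.028) for q in((390,180),(480,181),(480,303),(388,303))]
print('B',np.array(B).round(4),np.mean(B,0).round(4))
def chk():pass
for n,q in(('bed',(0,0,16)),('back',(0,-130,36)),('open knob',(85,62,74))): print(n,np.round(pt(p,q),4))
E
python3 fit.py
```

```text
clamp [0.4786 0.0889 0.0576] [-0.5 -0.4  0.1 -0.7  0.6  0.8 -0.3  0.3]
knob [0.6181 0.1707 0.089 ]
pin [ 84.49303884 -38.49596312] piv [84.39062062 57.79830584] [0.5595 0.1514 0.072 ] knob [144.04518329  73.61518444]
lever 61.715804263209236 1.3116187245392665
jawfront top? [array([ 23.6, -96.6]), array([-25.1, -94.5]), array([  24.3, -124.7]), array([ -26.6, -121.9])]
blockA [array([21.6, 21.3]), array([22.2, -9.8]), array([-23.2,  -7.6]), array([-22.9,  23.4])]
B [[ 0.508  -0.3321  0.028 ]
 [ 0.5078 -0.3657  0.028 ]
 [ 0.4624 -0.365   0.028 ]
 [ 0.4623 -0.3308  0.028 ]] [ 0.4851 -0.3484  0.028 ]
bed [0.4786 0.0889 0.016 ]
back [ 0.486  -0.0409  0.036 ]
open knob [0.5598 0.1557 0.074 ]
```

```bash
python3 -m handwheel '[{"gripper":1,"dp":[0.044,0.03,0],"delta_rot":[0,0,9.6]},{"gripper":1,"dp":[0.044,0.03,0],"delta_rot":[0,0,9.6]},{"gripper":1,"dp":[0.044,0.03,0],"delta_rot":[0,0,9.6]},{"gripper":1,"dp":[0.044,0.03,0],"delta_rot":[0,0,9.6]},{"gripper":1,"dp":[0.044,0.03,0],"delta_rot":[0,0,9.6]},{"gripper":1,"dp":[0.044,0.03,0],"delta_rot":[0,0,9.6]},{"gripper":1,"dp":[0.044,0.03,0],"delta_rot":[0,0,9.6]},{"gripper":1,"dp":[0.01,0.04,0],"delta_rot":[0,0,9.6]},{"gripper":1,"dp":[0,0,0],"delta_rot":[0,0,0]}]'
```

```text
time_s: 1.32
eef_pos: [0.4622, -0.3544, 0.2315]
tool_rot: [0.704, 0.71, 0.001, -0.0]
force: [0.4, 0.3, 0.4]
finger_gap: 0.0001
```

```bash
python3 -m handwheel '[{"gripper":1,"dp":[0.016,0.048,0],"delta_rot":[0,0,0]},{"gripper":1,"dp":[0.016,0.048,0],"delta_rot":[0,0,0]},{"gripper":1,"dp":[0.016,0.048,0],"delta_rot":[0,0,0]},{"gripper":1,"dp":[0.016,0.048,0],"delta_rot":[0,0,0]},{"gripper":1,"dp":[0.016,0.048,0],"delta_rot":[0,0,0]},{"gripper":1,"dp":[0.016,0.048,0],"delta_rot":[0,0,0]},{"gripper":1,"dp":[0.016,0.048,0],"delta_rot":[0,0,0]},{"gripper":1,"dp":[0.016,0.048,0],"delta_rot":[0,0,0]},{"gripper":1,"dp":[0.016,0.048,0],"delta_rot":[0,0,0]},{"gripper":1,"dp":[0.018,0.044,0],"delta_rot":[0,0,0]},{"gripper":1,"dp":[0,0,-0.05],"delta_rot":[0,0,0]},{"gripper":1,"dp":[0,0,-0.03],"delta_rot":[0,0,0]},{"gripper":1,"dp":[0,0,0],"delta_rot":[0,0,0]}]'; python3 -c "
from h import *
f=grab('top','t2.png'); a=cv2.imread('pics/t2.png'); cv2.imwrite('pics/t2c.png',cv2.resize(a[180:290,220:340],None,fx=5,fy=5))
grab('scene','s2.png')"
```

```text
time_s: 2.95
eef_pos: [0.6212, 0.1157, 0.1488]
tool_rot: [0.708, 0.706, -0.002, -0.001]
force: [-0.0, 0.4, 0.7]
finger_gap: 0.0001
```

View pics/s2.png

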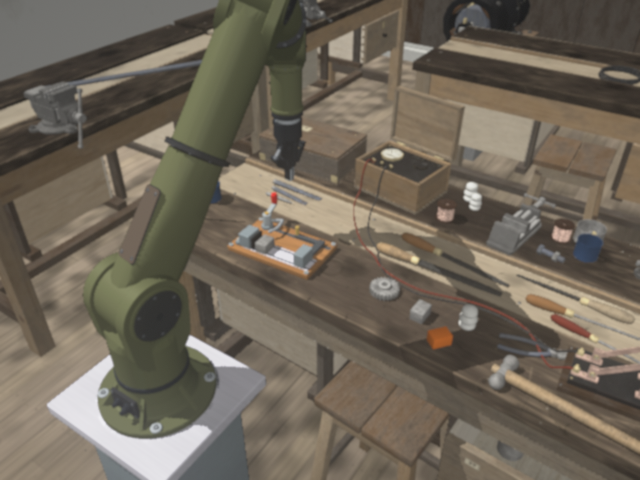

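View pics/t2c.png

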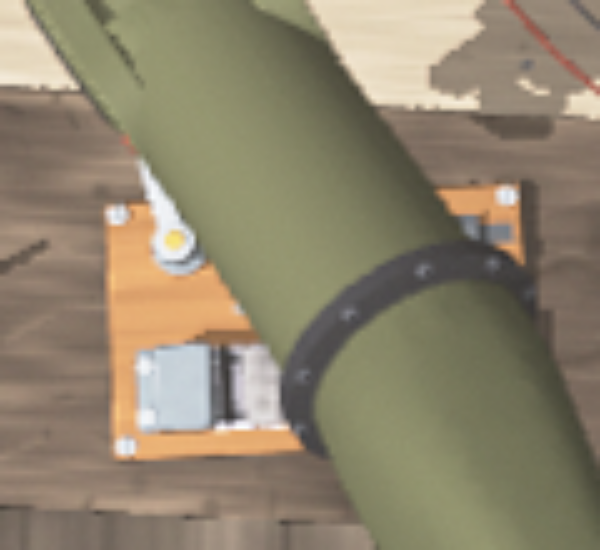

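```bash
cat > arc.py <<'E'
from h import *
from scipy.optimize import brentq
piv=np.array([.5595,.1514])
def d(n):
    g=lambda d:np.linalg.norm(np.maximum(np.abs(np.array(n)*d)-[14.5,11],0))-9.5
    return brentq(g,5,60)/1000
def path(bs,sgn): # sgn +1 opening, -1 closing
    out=[]
    for b in bs:
        n=sgn*np.array([-np.cos(b),np.sin(b)])
        out.append(piv+.062*np.array([np.sin(b),np.cos(b)])-n*d(n))
    return np.array(out)
E
python3 - <<'E'
from arc import *
f=grab('scene')
for q in([.6181,.1707,.074],[.6212,.1157,.1488],[.5595,.1514,.072]): print(w2px(f,q))
bs=np.linspace(1.253,0.0,11)
P=path(bs,1); print(np.c_[bs,P].round(4)); print(np.diff(P,axis=0).round(4))
E
```

```text
[273.46319301 198.30325462]
[289.25200211 180.09793981]
[266.1149777  210.56899042]
[[1.253  0.6251 0.1503]
 [1.1277 0.6252 0.1575]
 [1.0024 0.6248 0.1643]
 [0.8771 0.624  0.1708]
 [0.7518 0.6219 0.178 ]
 [0.6265 0.6183 0.1854]
 [0.5012 0.6131 0.1927]
 [0.3759 0.6063 0.1996]
 [0.2506 0.5989 0.2053]
 [0.1253 0.5912 0.2099]
 [0.     0.5835 0.2134]]
[[ 0.0001  0.0072]
 [-0.0004  0.0068]
 [-0.0009  0.0066]
 [-0.0021  0.0071]
 [-0.0036  0.0074]
 [-0.0052  0.0074]
 [-0.0068  0.0069]
 [-0.0074  0.0057]
 [-0.0076  0.0046]
 [-0.0077  0.0035]]
```

```bash
python3 -m handwheel '[{"gripper":1,"dp":[0.004,0,-0.043],"delta_rot":[0,0,0]},{"gripper":1,"dp":[0,0,-0.04],"delta_rot":[0,0,0]},{"gripper":1,"dp":[0,0.016,0],"delta_rot":[0,0,0]},{"gripper":1,"dp":[0,0.017,0],"delta_rot":[0,0,0]},{"gripper":1,"dp":[0,0.007,0],"delta_rot":[0,0,0]},{"gripper":1,"dp":[0,0.007,0],"delta_rot":[0,0,0]},{"gripper":1,"dp":[-0.001,0.007,0],"delta_rot":[0,0,0]},{"gripper":1,"dp":[-0.002,0.007,0],"delta_rot":[0,0,0]},{"gripper":1,"dp":[0,0,0],"delta_rot":[0,0,0]}]'; python3 -c "
from h import *
f=grab('scene','s3.png');a=cv2.imread('pics/s3.png'); cv2.imwrite('pics/s3c.png',cv2.resize(a[140:290,200:360],None,fx=4,fy=4))"
```

```text
time_s: 4.22
eef_pos: [0.623, 0.1795, 0.0683]
tool_rot: [0.707, 0.707, 0.0, -0.0]
force: [0.8, -0.2, -0.0]
finger_gap: -0.0002
```

View pics/s3c.png

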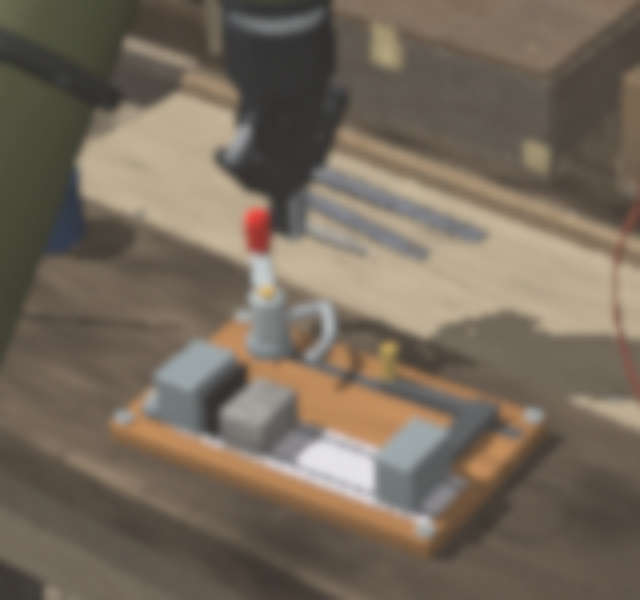

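The knob is following the fingers and is now left of its start. I'll continue the arc.

```bash
python3 -m handwheel '[{"gripper":1,"dp":[-0.004,0.006,0],"delta_rot":[0,0,0]},{"gripper":1,"dp":[-0.006,0.007,0],"delta_rot":[0,0,0]},{"gripper":1,"dp":[-0.007,0.007,0],"delta_rot":[0,0,0]},{"gripper":1,"dp":[-0.0075,0.006,0],"delta_rot":[0,0,0]},{"gripper":1,"dp":[-0.0075,0.0045,0],"delta_rot":[0,0,0]},{"gripper":1,"dp":[-0.006,0.0035,0],"delta_rot":[0,0,0]},{"gripper":1,"dp":[0,0,0],"delta_rot":[0,0,0]}]'; python3 -c "
from h import *
f=grab('scene','s4.png');a=cv2.imread('pics/s4.png'); cv2.imwrite('pics/s4c.png',cv2.resize(a[140:290,200:360],None,fx=4,fy=4))
for b in(0,.2,.4): print(b,w2px(f,[.5595+.062*np.sin(b),.1514+.062*np.cos(b),.074]))"
```

```text
time_s: 5.15
eef_pos: [0.5846, 0.2135, 0.0685]
tool_rot: [0.707, 0.707, 0.0, -0.0]
force: [0.8, 0.9, 0.3]
finger_gap: -0.0002
0 [248.27995663 203.16744073]
0.2 [251.44094259 201.30888615]
0.4 [255.14328339 199.80198537]
```

View pics/s4c.png

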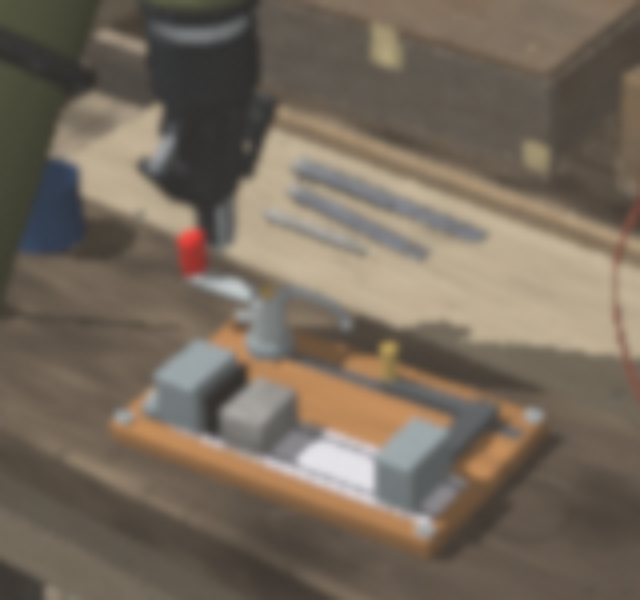

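```bash
python3 -m handwheel '[{"gripper":1,"dp":[0.012,0,0],"delta_rot":[0,0,0]},{"gripper":1,"dp":[0,0,0.05],"delta_rot":[0,0,0]},{"gripper":1,"dp":[0,0,0.05],"delta_rot":[0,0,0]},{"gripper":0,"dp":[-0.01,-0.051,0],"delta_rot":[0,0,0]},{"gripper":0,"dp":[-0.01,-0.051,0],"delta_rot":[0,0,0]},{"gripper":0,"dp":[-0.01,-0.051,0],"delta_rot":[0,0,0]},{"gripper":0,"dp":[-0.01,-0.051,0],"delta_rot":[0,0,0]},{"gripper":0,"dp":[-0.01,-0.051,0],"delta_rot":[0,0,0]},{"gripper":0,"dp":[-0.01,-0.051,0],"delta_rot":[0,0,0]},{"gripper":0,"dp":[-0.01,-0.051,0],"delta_rot":[0,0,0]},{"gripper":0,"dp":[-0.01,-0.051,0],"delta_rot":[0,0,0]},{"gripper":0,"dp":[-0.01,-0.051,0],"delta_rot":[0,0,0]},{"gripper":0,"dp":[-0.01,-0.051,0],"delta_rot":[0,0,0]},{"gripper":0,"dp":[-0.011,-0.051,0],"delta_rot":[0,0,0]},{"gripper":0,"dp":[0,0,0],"delta_rot":[0,0,0]},{"gripper":0,"dp":[0,0,-0.05],"delta_rot":[0,0,0]},{"gripper":0,"dp":[0,0,0],"delta_rot":[0,0,0]}]'; python3 -c "
from h import *
f=grab('scene','s5.png');a=cv2.imread('pics/s5.png'); cv2.imwrite('pics/s5c.png',cv2.resize(a[220:370,340:500],None,fx=4,fy=4))
b=a[140:290,200:360]; cv2.imwrite('pics/s5d.png',cv2.resize(b,None,fx=4,fy=4))
"
```

```text
time_s: 7.32
eef_pos: [0.4846, -0.3474, 0.1156]
tool_rot: [0.707, 0.707, -0.0, -0.003]
force: [-0.8, 0.3, 0.4]
finger_gap: 0.0853
```

View pics/s5c.png

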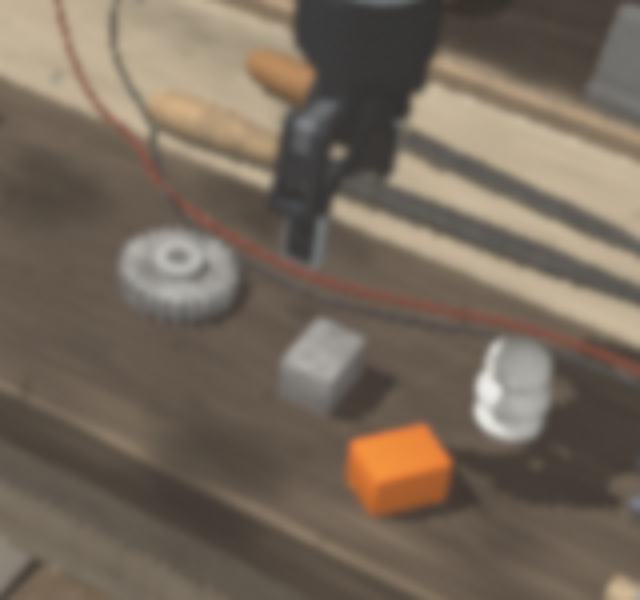

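View pics/s5d.png

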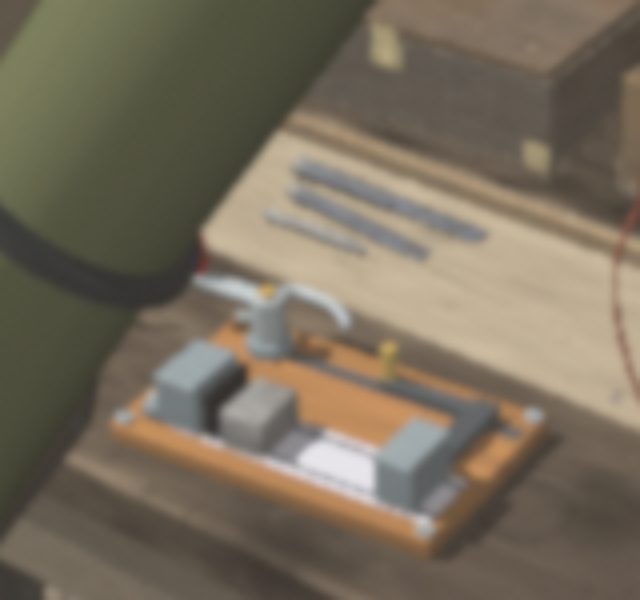

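```bash
python3 -c "
from h import *
f=grab('scene')
for q in((.508,-.332),(.508,-.3655),(.4624,-.3655),(.4624,-.332)): print((w2px(f,[*q,.028])-[340,220])*4)"
```

```text
[312.10696743 317.14803773]
[364.99001444 338.71057336]
[330.61683994 384.45201942]
[276.90943913 361.8785293 ]
```

```bash
python3 -m handwheel '[{"gripper":0,"dp":[0,-0.001,-0.05],"delta_rot":[0,0,0]},{"gripper":0,"dp":[0,0,-0.045],"delta_rot":[0,0,0]},{"gripper":0,"dp":[0,0,-0.017],"delta_rot":[0,0,0]},{"gripper":0,"dp":[0,0,0],"delta_rot":[0,0,0]},{"gripper":1,"dp":[0,0,0],"delta_rot":[0,0,0]},{"gripper":1,"dp":[0,0,0],"delta_rot":[0,0,0]},{"gripper":1,"dp":[0,0,0],"delta_rot":[0,0,0]},{"gripper":1,"dp":[0,0,0],"delta_rot":[0,0,0]},{"gripper":1,"dp":[0,0,0],"delta_rot":[0,0,0]}]'; python3 -c "
from h import *
f=grab('scene','s6.png');a=cv2.imread('pics/s6.png'); cv2.imwrite('pics/s6c.png',cv2.resize(a[220:370,340:500],None,fx=4,fy=4))
"
```

```text
time_s: 8.55
eef_pos: [0.4874, -0.3502, 0.0083]
tool_rot: [0.707, 0.707, 0.0, 0.002]
force: [-1.5, 0.6, 7.6]
finger_gap: 0.044
```

View pics/s6c.png

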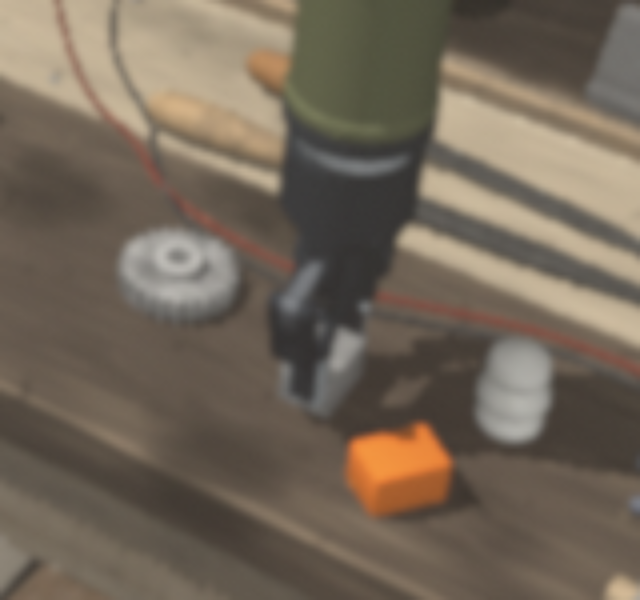

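```bash
python3 -m handwheel '[{"gripper":1,"dp":[0,0,0.03],"delta_rot":[0,0,0]},{"gripper":1,"dp":[0,0,0.05],"delta_rot":[0,0,0]},{"gripper":1,"dp":[0,0,0.04],"delta_rot":[0,0,0]},{"gripper":1,"dp":[0,0.049,0],"delta_rot":[0,0,0.4]},{"gripper":1,"dp":[0,0.049,0],"delta_rot":[0,0,0.4]},{"gripper":1,"dp":[-0.001,0.049,0],"delta_rot":[0,0,0.4]},{"gripper":1,"dp":[0,0.049,0],"delta_rot":[0,0,0.4]},{"gripper":1,"dp":[-0.001,0.049,0],"delta_rot":[0,0,0.4]},{"gripper":1,"dp":[0,0.049,0],"delta_rot":[0,0,0.4]},{"gripper":1,"dp":[-0.001,0.049,0],"delta_rot":[0,0,0.4]},{"gripper":1,"dp":[0,0.047,0],"delta_rot":[0,0,0.4]},{"gripper":1,"dp":[0,0,0],"delta_rot":[0,0,0]},{"gripper":1,"dp":[0,0,0],"delta_rot":[0,0,0]}]'; python3 -c "
from h import *
f=grab('scene','s7.png');a=cv2.imread('pics/s7.png'); cv2.imwrite('pics/s7c.png',cv2.resize(a[140:290,200:360],None,fx=4,fy=4))
"
```

```text
time_s: 10.22
eef_pos: [0.4831, 0.04, 0.1265]
tool_rot: [0.687, 0.726, -0.0, 0.0]
force: [-0.1, -0.9, -3.3]
finger_gap: 0.0435
```

View pics/s7c.png

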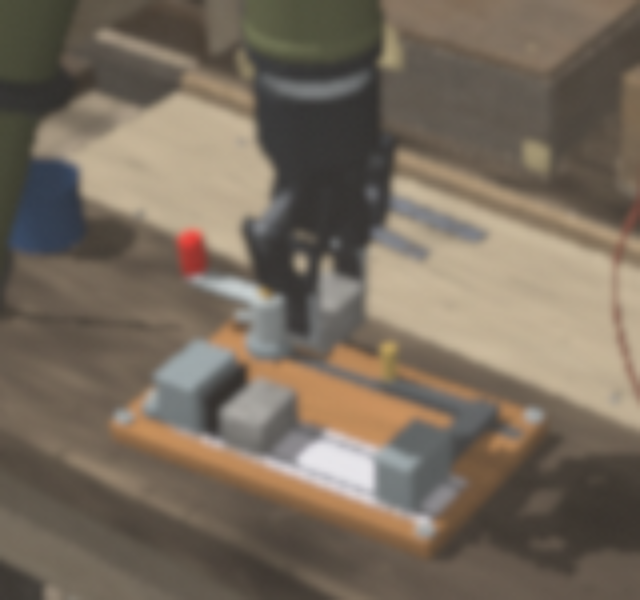

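```bash
python3 -m handwheel '[{"gripper":1,"dp":[-0.002,0.001,-0.045],"delta_rot":[0,0,0]},{"gripper":1,"dp":[0,0,-0.045],"delta_rot":[0,0,0]},{"gripper":1,"dp":[0,0,0],"delta_rot":[0,0,0]},{"gripper":1,"dp":[0,0,0],"delta_rot":[0,0,0]}]'; python3 -c "
from h import *
f=grab('scene','s8.png');a=cv2.imread('pics/s8.png'); cv2.imwrite('pics/s8c.png',cv2.resize(a[140:290,200:360],None,fx=4,fy=4))
"
```

```text
time_s: 10.78
eef_pos: [0.482, 0.041, 0.0374]
tool_rot: [0.688, 0.726, 0.0, 0.0]
force: [0.2, -0.1, -3.2]
finger_gap: 0.0437
```

View pics/s8c.png

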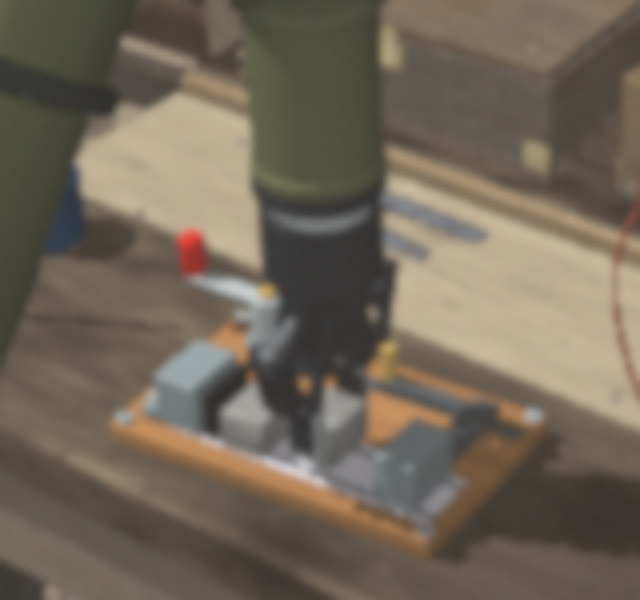

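```bash
python3 -m handwheel '[{"gripper":1,"dp":[0,0,-0.006],"delta_rot":[0,0,0]},{"gripper":1,"dp":[0,0,-0.004],"delta_rot":[0,0,0]},{"gripper":1,"dp":[0,0,0],"delta_rot":[0,0,0]}]'
```

```text
time_s: 11.2
eef_pos: [0.4813, 0.0414, 0.0263]
tool_rot: [0.687, 0.726, -0.0, 0.0]
force: [-0.3, -0.2, -2.8]
finger_gap: 0.0439
```

```bash
python3 -m handwheel '[{"gripper":1,"dp":[0,0,-0.001],"delta_rot":[0,0,0]},{"gripper":1,"dp":[0,0,-0.001],"delta_rot":[0,0,0]},{"gripper":1,"dp":[0,0,0],"delta_rot":[0,0,0]}]'
```

```text
time_s: 11.58
eef_pos: [0.4814, 0.0415, 0.0243]
tool_rot: [0.687, 0.726, 0.0, 0.0]
force: [0.0, 0.4, -2.4]
finger_gap: 0.0434
```

```bash
python3 -m handwheel '[{"gripper":1,"dp":[0,0,-0.001],"delta_rot":[0,0,0]},{"gripper":1,"dp":[0,0,0],"delta_rot":[0,0,0]}]'
```

```text
time_s: 11.82
eef_pos: [0.4814, 0.0415, 0.0242]
tool_rot: [0.687, 0.726, 0.0, 0.001]
force: [-3.6, -0.6, 11.8]
finger_gap: 0.0436
```

Contact. I'll open the fingers and lift.

```bash
python3 -m handwheel '[{"gripper":0.6,"dp":[0,0,0.0005],"delta_rot":[0,0,0]},{"gripper":0,"dp":[0,0,0],"delta_rot":[0,0,0]},{"gripper":0,"dp":[0,0,0],"delta_rot":[0,0,0]},{"gripper":0,"dp":[0,0,0.02],"delta_rot":[0,0,0]},{"gripper":0,"dp":[0,0,0.04],"delta_rot":[0,0,0]},{"gripper":0,"dp":[0,0,0.06],"delta_rot":[0,0,0]},{"gripper":1,"dp":[0,-0.06,0],"delta_rot":[0,0,0]},{"gripper":1,"dp":[0,-0.05,0],"delta_rot":[0,0,0]},{"gripper":1,"dp":[0,-0.04,0],"delta_rot":[0,0,0]},{"gripper":1,"dp":[0,0,0],"delta_rot":[0,0,0]}]'; python3 -c "
from h import *
f=grab('scene','s9.png');a=cv2.imread('pics/s9.png'); cv2.imwrite('pics/s9c.png',cv2.resize(a[140:290,200:360],None,fx=4,fy=4))
f=grab('top','t9.png');a=cv2.imread('pics/t9.png'); cv2.imwrite('pics/t9c.png',cv2.resize(a[195:285,230:340],None,fx=7,fy=6.6,interpolation=cv2.INTER_CUBIC))"
```

```text
time_s: 13.08
eef_pos: [0.4808, -0.1123, 0.1433]
tool_rot: [0.69, 0.724, -0.001, 0.0]
force: [-0.0, 0.4, -0.2]
finger_gap: 0.0123
```

View pics/s9c.png

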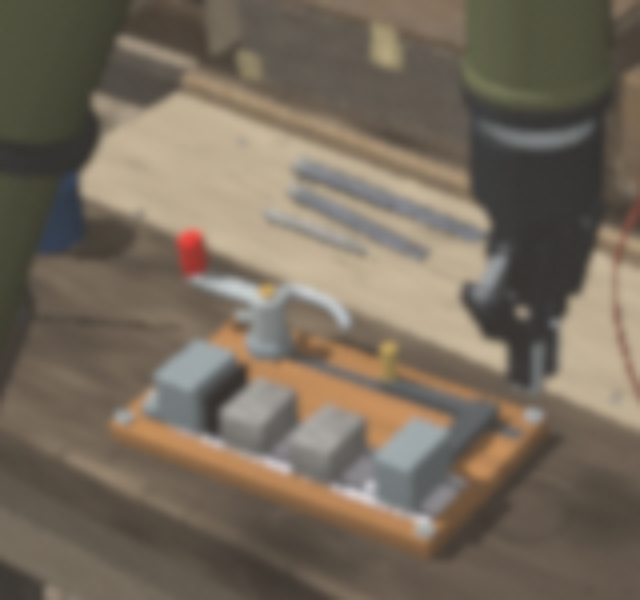

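View pics/t9c.png

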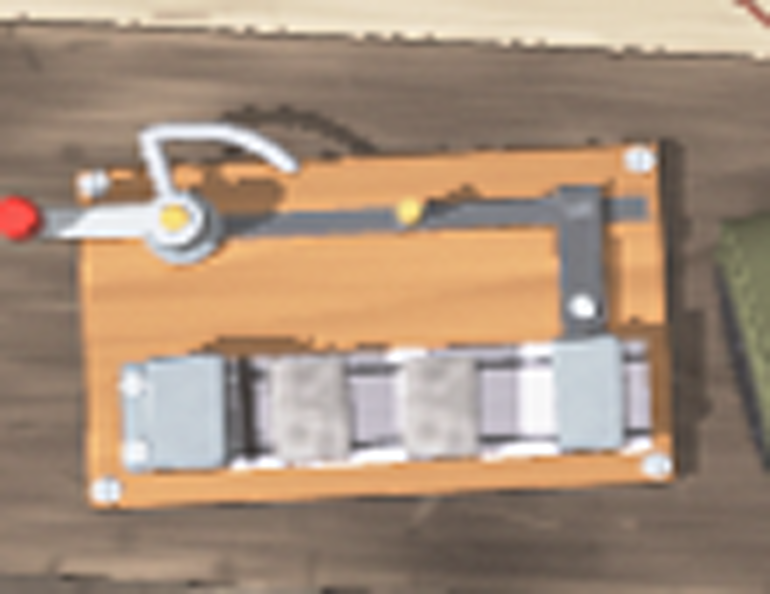

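The block sits square between block A and the jaw, and the lever is open. Next I push the jaw from behind.

```bash
python3 -m handwheel '[{"gripper":1,"dp":[0.006,0.01,-0.05],"delta_rot":[0,0,0]},{"gripper":1,"dp":[0,0.01,-0.045],"delta_rot":[0,0,0]},{"gripper":1,"dp":[0,0,-0.02],"delta_rot":[0,0,0]},{"gripper":1,"dp":[0,0,0],"delta_rot":[0,0,0]},{"gripper":1,"dp":[0,0,0],"delta_rot":[0,0,0]}]'
```

```text
time_s: 13.8
eef_pos: [0.488, -0.0876, 0.0296]
tool_rot: [0.687, 0.727, 0.0, 0.0]
force: [0.5, -0.3, -0.7]
finger_gap: -0.0002
```

```bash
python3 -m handwheel '[{"gripper":1,"dp":[0,0.01,0],"delta_rot":[0,0,0]},{"gripper":1,"dp":[-0.001,0.01,0],"delta_rot":[0,0,0]},{"gripper":1,"dp":[0,0.008,0],"delta_rot":[0,0,0]},{"gripper":1,"dp":[-0.001,0.007,0],"delta_rot":[0,0,0]},{"gripper":1,"dp":[0,0.007,0],"delta_rot":[0,0,0]},{"gripper":1,"dp":[-0.001,0.007,0],"delta_rot":[0,0,0]},{"gripper":1,"dp":[0,0.007,0],"delta_rot":[0,0,0]},{"gripper":1,"dp":[-0.001,0.007,0],"delta_rot":[0,0,0]},{"gripper":1,"dp":[0,0.007,0],"delta_rot":[0,0,0]},{"gripper":1,"dp":[-0.001,0.007,0],"delta_rot":[0,0,0]},{"gripper":1,"dp":[0,0.007,0],"delta_rot":[0,0,0]},{"gripper":1,"dp":[0,0.006,0],"delta_rot":[0,0,0]},{"gripper":1,"dp":[0,0,0],"delta_rot":[0,0,0]}]'; python3 -c "
from h import *
f=grab('scene','s10.png');a=cv2.imread('pics/s10.png'); cv2.imwrite('pics/s10c.png',cv2.resize(a[140:290,200:360],None,fx=4,fy=4))
f=grab('top','t10.png');a=cv2.imread('pics/t10.png'); cv2.imwrite('pics/t10c.png',cv2.resize(a[195:285,230:340],None,fx=7,fy=6.6,interpolation=cv2.INTER_CUBIC))"
```

```text
time_s: 15.42
eef_pos: [0.482, 0.0024, 0.0287]
tool_rot: [0.687, 0.727, 0.0, -0.0]
force: [-0.1, -0.0, -0.1]
finger_gap: -0.0001
```

View pics/s10c.png

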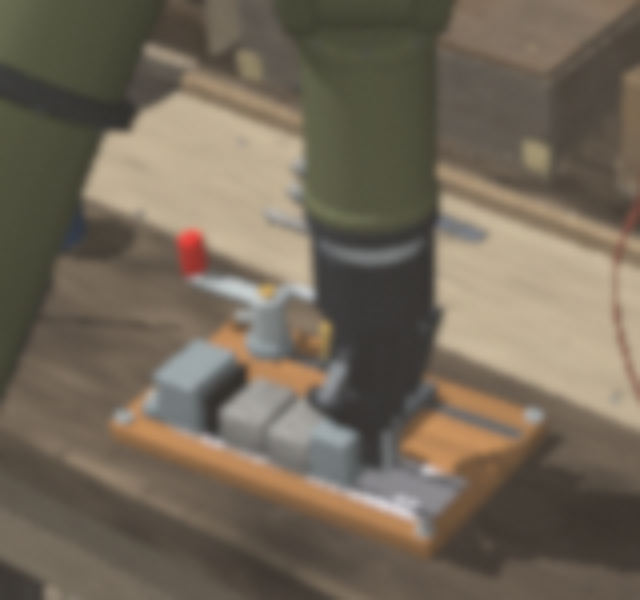

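View pics/t10c.png

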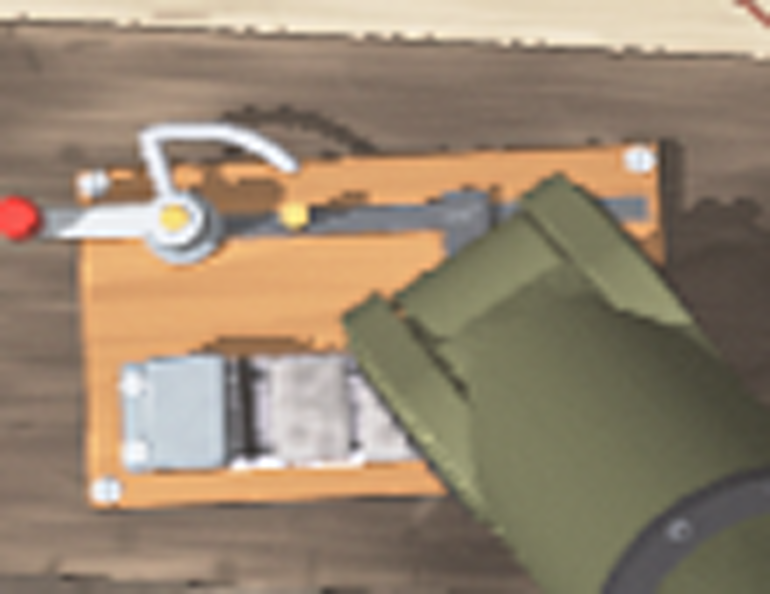

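```bash
python3 -m handwheel '[{"gripper":1,"dp":[0,0.005,0],"delta_rot":[0,0,0]},{"gripper":1,"dp":[-0.001,0.005,0],"delta_rot":[0,0,0]},{"gripper":1,"dp":[0,0,0],"delta_rot":[0,0,0]}]';python3 -m handwheel '[{"gripper":1,"dp":[0,0.002,0],"delta_rot":[0,0,0]},{"gripper":1,"dp":[0,0,0],"delta_rot":[0,0,0]}]';python3 -m handwheel '[{"gripper":1,"dp":[0,0.001,0],"delta_rot":[0,0,0]},{"gripper":1,"dp":[0,0,0],"delta_rot":[0,0,0]}]'; python3 -c "
from h import *
f=grab('top','t11.png');a=cv2.imread('pics/t11.png'); cv2.imwrite('pics/t11c.png',cv2.resize(a[195:285,230:340],None,fx=7,fy=6.6,interpolation=cv2.INTER_CUBIC))"
```

```text
time_s: 15.9
eef_pos: [0.4815, 0.0119, 0.0287]
tool_rot: [0.687, 0.727, 0.0, -0.0]
force: [1.5, -1.9, -1.7]
finger_gap: 0.0
time_s: 16.15
eef_pos: [0.4814, 0.013, 0.0287]
tool_rot: [0.687, 0.726, -0.0, 0.0]
force: [1.5, -4.3, -1.5]
finger_gap: -0.0
time_s: 16.4
eef_pos: [0.4814, 0.014, 0.0287]
tool_rot: [0.687, 0.726, -0.0, 0.0]
force: [0.9, -4.1, -1.2]
finger_gap: 0.0001
```

View pics/t11c.png

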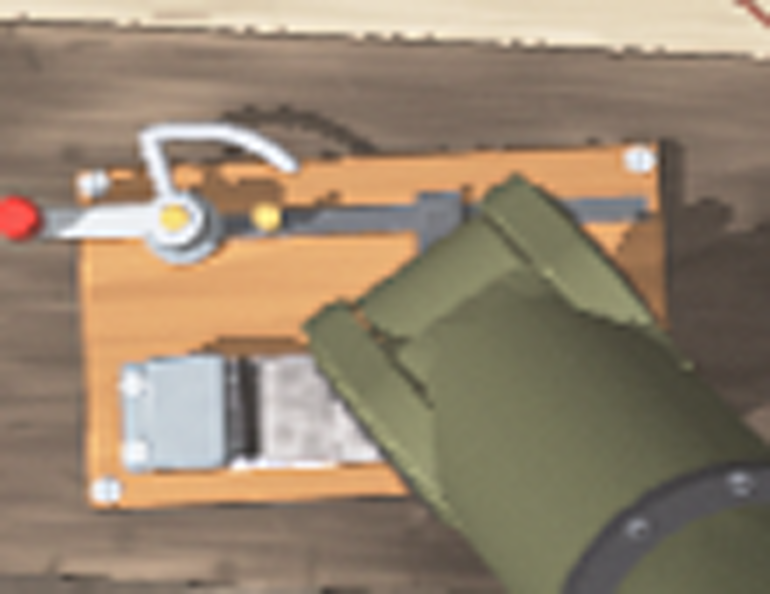

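```bash
python3 -m handwheel '[{"gripper":1,"dp":[0,0.001,0],"delta_rot":[0,0,0]},{"gripper":1,"dp":[0,0,0],"delta_rot":[0,0,0]}]';python3 -m handwheel '[{"gripper":1,"dp":[0,0.001,0],"delta_rot":[0,0,0]},{"gripper":1,"dp":[0,0,0],"delta_rot":[0,0,0]}]';python3 -m handwheel '[{"gripper":1,"dp":[0,0.001,0],"delta_rot":[0,0,0]},{"gripper":1,"dp":[0,0,0],"delta_rot":[0,0,0]}]'
```

```text
time_s: 16.7
eef_pos: [0.4813, 0.015, 0.0287]
tool_rot: [0.687, 0.726, -0.0, 0.0]
force: [0.8, -5.8, -0.5]
finger_gap: 0.0
time_s: 16.95
eef_pos: [0.4812, 0.0158, 0.0287]
tool_rot: [0.688, 0.726, -0.0, 0.0]
force: [1.0, -6.2, -0.3]
finger_gap: 0.0002
time_s: 17.2
eef_pos: [0.4812, 0.0161, 0.0287]
tool_rot: [0.688, 0.726, -0.001, 0.0]
force: [2.1, -7.9, 0.2]
finger_gap: 0.0001
```

```bash
python3 -m handwheel '[{"gripper":1,"dp":[0,-0.02,0],"delta_rot":[0,0,0]},{"gripper":1,"dp":[0,-0.02,0.02],"delta_rot":[0,0,0]},{"gripper":1,"dp":[0,0,0.06],"delta_rot":[0,0,0]},{"gripper":1,"dp":[0,0,0.06],"delta_rot":[0,0,0]},{"gripper":1,"dp":[0,0,0],"delta_rot":[0,0,0]}]';python3 -c "
from h import *
f=grab('scene','s12.png');a=cv2.imread('pics/s12.png'); cv2.imwrite('pics/s12c.png',cv2.resize(a[130:280,160:360],None,fx=4,fy=4))
f=grab('top','t12.png');a=cv2.imread('pics/t12.png'); b=cv2.imread('pics/top1.png')
cv2.imwrite('pics/t12c.png',cv2.resize(np.vstack([a[195:275,140:340],b[195:275,140:340]]),None,fx=3.7,fy=3.7,interpolation=cv2.INTER_CUBIC))
for z in(.1,.14,.177): print(z,px2w(f,228,231,z))
"
```

```text
time_s: 17.82
eef_pos: [0.4838, -0.0209, 0.1729]
tool_rot: [0.687, 0.727, 0.003, 0.003]
force: [0.2, -0.4, -0.4]
finger_gap: 0.0001
0.1 [0.5465372  0.22410121 0.1       ]
0.14 [0.54268643 0.21818152 0.14      ]
0.177 [0.53912446 0.2127058  0.177     ]
```

View pics/s12c.png

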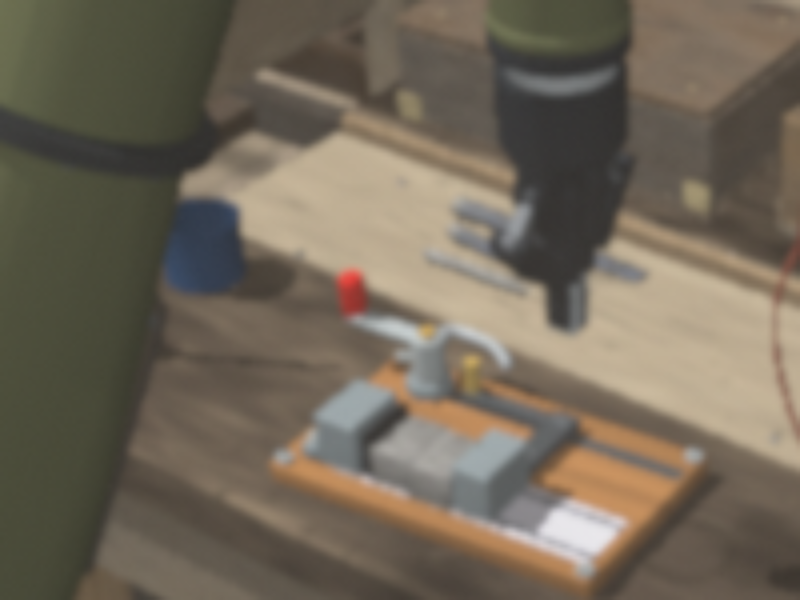

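View pics/t12c.png

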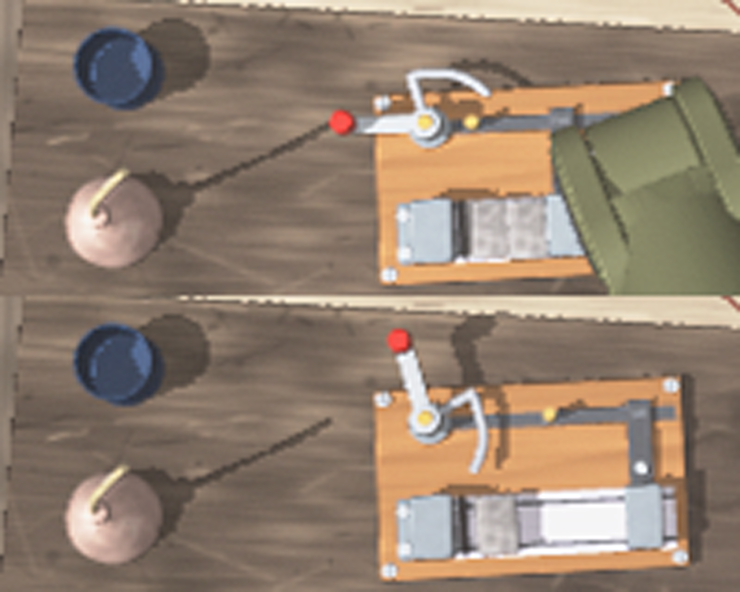

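Run:
```python
from arc import *
f=grab('top')
k=px2w(f,(342.5)/3.7-.5+140,122.5/3.7-.5+195,.089); d0=k[:2]-piv; print(k,np.arctan2(*d0),np.hypot(*d0))
bs=np.linspace(0,1.516,14)
P=path(bs,-1); print(np.c_[bs,P].round(4)); print((1000*np.diff(P,axis=0)).round(1))
```

```text
[0.55742285 0.21424026 0.089     ] -0.03304242733437557 0.06287457758831821
[[0.     0.5355 0.2134]
 [0.1166 0.5427 0.2158]
 [0.2332 0.5498 0.2174]
 [0.3498 0.5568 0.2184]
 [0.4665 0.5634 0.2188]
 [0.5831 0.5706 0.2183]
 [0.6997 0.5783 0.2166]
 [0.8163 0.5862 0.2135]
 [0.9329 0.5941 0.2088]
 [1.0495 0.6015 0.2028]
 [1.1662 0.6077 0.1963]
 [1.2828 0.6129 0.1895]
 [1.3994 0.617  0.1825]
 [1.516  0.6203 0.1753]]
[[ 7.2  2.4]
 [ 7.1  1.6]
 [ 6.9  1. ]
 [ 6.7  0.4]
 [ 7.2 -0.5]
 [ 7.7 -1.7]
 [ 7.9 -3.1]
 [ 7.9 -4.7]
 [ 7.4 -6. ]
 [ 6.2 -6.5]
 [ 5.2 -6.8]
 [ 4.2 -7. ]
 [ 3.2 -7.2]]
```

```bash
python3 -m handwheel '[{"gripper":1,"dp":[0.008,0.0465,0],"delta_rot":[0,0,-0.5]},{"gripper":1,"dp":[0.007,0.0465,0],"delta_rot":[0,0,-0.5]},{"gripper":1,"dp":[0.008,0.0465,0],"delta_rot":[0,0,-0.5]},{"gripper":1,"dp":[0.007,0.0465,0],"delta_rot":[0,0,-0.5]},{"gripper":1,"dp":[0.008,0.0465,0],"delta_rot":[0,0,-0.5]},{"gripper":1,"dp":[0,0,0],"delta_rot":[0,0,-0.5]},{"gripper":1,"dp":[0,0,-0.05],"delta_rot":[0,0,0]},{"gripper":1,"dp":[0,0,-0.03],"delta_rot":[0,0,0]},{"gripper":1,"dp":[0,0,-0.02],"delta_rot":[0,0,0]},{"gripper":1,"dp":[0,0,0],"delta_rot":[0,0,0]}]'
```

```text
time_s: 19.23
eef_pos: [0.5175, 0.2084, 0.0662]
tool_rot: [0.706, 0.708, -0.003, -0.001]
force: [1.1, 0.3, 1.2]
finger_gap: 0.0004
```

```bash
python3 -m handwheel '[{"gripper":1,"dp":[0.009,0.003,0.001],"delta_rot":[0,0,0]},{"gripper":1,"dp":[0.009,0.002,0.001],"delta_rot":[0,0,0]},{"gripper":1,"dp":[0.007,0.0025,0],"delta_rot":[0,0,0]},{"gripper":1,"dp":[0.007,0.0015,0],"delta_rot":[0,0,0]},{"gripper":1,"dp":[0.007,0.001,0],"delta_rot":[0,0,0]},{"gripper":1,"dp":[0.007,0.0005,0],"delta_rot":[0,0,0]},{"gripper":1,"dp":[0.007,-0.0005,0],"delta_rot":[0,0,0]},{"gripper":1,"dp":[0.008,-0.002,0],"delta_rot":[0,0,0]},{"gripper":1,"dp":[0,0,0],"delta_rot":[0,0,0]}]';python3 -c "
from h import *
f=grab('scene','s13.png');a=cv2.imread('pics/s13.png'); cv2.imwrite('pics/s13c.png',cv2.resize(a[130:280,200:360],None,fx=4,fy=4))
for b in(.5,.7,.9): print(b,(w2px(f,[.5595+.062*np.sin(b),.1514+.062*np.cos(b),.074])-[200,130])*4)
"
```

```text
time_s: 20.35
eef_pos: [0.5815, 0.2179, 0.0708]
tool_rot: [0.706, 0.708, 0.001, 0.0]
force: [0.2, -0.6, 0.4]
finger_gap: 0.0
0.5 [228.61348786 276.78827604]
0.7 [245.58779191 273.23888038]
0.9 [263.22854084 271.50137394]
```

View pics/s13c.png

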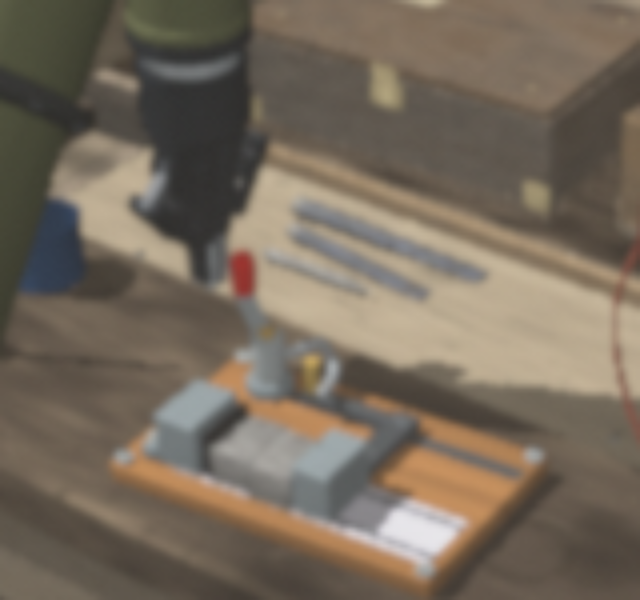

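```bash
python3 -m handwheel '[{"gripper":1,"dp":[0.005,-0.004,-0.001],"delta_rot":[0,0,0]},{"gripper":1,"dp":[0.008,-0.005,-0.001],"delta_rot":[0,0,0]},{"gripper":1,"dp":[0.0075,-0.006,0],"delta_rot":[0,0,0]},{"gripper":1,"dp":[0.006,-0.0065,0],"delta_rot":[0,0,0]},{"gripper":1,"dp":[0,0,0],"delta_rot":[0,0,0]}]';python3 -m handwheel '[{"gripper":1,"dp":[0.005,-0.007,0],"delta_rot":[0,0,0]},{"gripper":1,"dp":[0,0,0],"delta_rot":[0,0,0]}]'
```

```text
time_s: 21.02
eef_pos: [0.6065, 0.1956, 0.0685]
tool_rot: [0.706, 0.708, -0.001, -0.0]
force: [-2.6, 0.6, 1.0]
finger_gap: -0.0001
time_s: 21.28
eef_pos: [0.6106, 0.1898, 0.0683]
tool_rot: [0.706, 0.708, -0.001, -0.001]
force: [-4.2, 2.8, -0.5]
finger_gap: -0.0002
```

```bash
python3 -m handwheel '[{"gripper":1,"dp":[0.005,-0.007,0],"delta_rot":[0,0,0]},{"gripper":1,"dp":[0,0,0],"delta_rot":[0,0,0]}]';python3 -m handwheel '[{"gripper":1,"dp":[0.004,-0.005,0],"delta_rot":[0,0,0]},{"gripper":1,"dp":[0,0,0],"delta_rot":[0,0,0]}]';python3 -c "
from h import *
f=grab('scene','s14.png');a=cv2.imread('pics/s14.png'); cv2.imwrite('pics/s14c.png',cv2.resize(a[130:280,200:360],None,fx=4,fy=4))
for b in(1.2,1.35,1.516): print(b,(w2px(f,[.5595+.062*np.sin(b),.1514+.062*np.cos(b),.074])-[200,130])*4)
"
```

```text
time_s: 21.52
eef_pos: [0.6164, 0.1818, 0.0682]
tool_rot: [0.706, 0.708, -0.001, -0.0]
force: [-0.7, 0.5, 0.8]
finger_gap: 0.0004
time_s: 21.78
eef_pos: [0.6211, 0.1774, 0.0687]
tool_rot: [0.706, 0.708, 0.0, -0.0]
force: [-1.9, 2.3, -0.9]
finger_gap: -0.0
1.2 [289.53460802 272.40070422]
1.35 [302.03437691 274.41362078]
1.516 [314.94386831 277.80356335]
```

View pics/s14c.png

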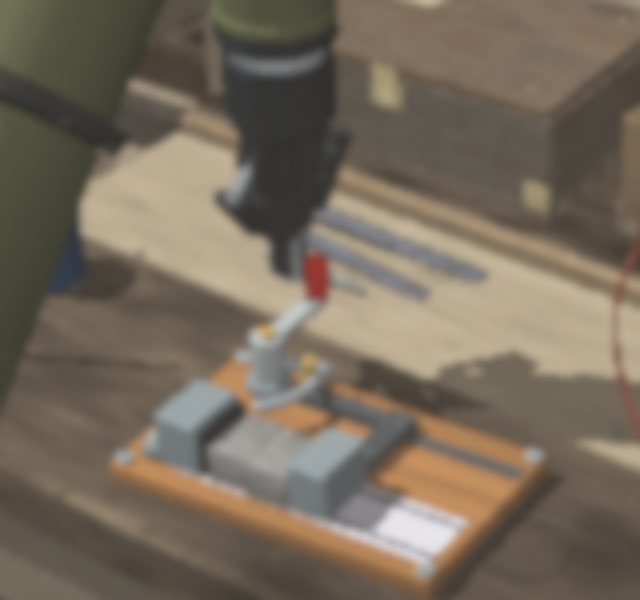

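```bash
for i in 1; do python3 -m handwheel '[{"gripper":1,"dp":[0.0005,-0.002,0],"delta_rot":[0,0,0]},{"gripper":1,"dp":[0,0,0],"delta_rot":[0,0,0]}]';python3 -m handwheel '[{"gripper":1,"dp":[0,-0.0015,0],"delta_rot":[0,0,0]},{"gripper":1,"dp":[0,0,0],"delta_rot":[0,0,0]}]'; python3 -m handwheel '[{"gripper":1,"dp":[0,-0.001,0],"delta_rot":[0,0,0]},{"gripper":1,"dp":[0,0,0],"delta_rot":[0,0,0]}]'; done
```

```text
time_s: 22.08
eef_pos: [0.6211, 0.1773, 0.0687]
tool_rot: [0.706, 0.709, 0.001, -0.001]
force: [-2.1, 6.7, -2.5]
finger_gap: 0.0002
time_s: 22.32
eef_pos: [0.6211, 0.1772, 0.0688]
tool_rot: [0.705, 0.709, 0.002, -0.001]
force: [-2.3, 10.1, -4.2]
finger_gap: 0.0004
time_s: 22.58
eef_pos: [0.6211, 0.1771, 0.0688]
tool_rot: [0.705, 0.709, 0.002, -0.002]
force: [-1.6, 10.9, -5.2]
finger_gap: -0.0003
```

The lever no longer yields and the force is climbing, so it is at its stop. I'll retreat and look.

```bash
python3 -m handwheel '[{"gripper":1,"dp":[0,0.015,0],"delta_rot":[0,0,0]},{"gripper":1,"dp":[0,0.012,0],"delta_rot":[0,0,0]},{"gripper":1,"dp":[0,0,0.05],"delta_rot":[0,0,0]},{"gripper":1,"dp":[0,0,0.05],"delta_rot":[0,0,0]},{"gripper":1,"dp":[0,-0.05,0.02],"delta_rot":[0,0,0]},{"gripper":1,"dp":[0,-0.06,0],"delta_rot":[0,0,0]},{"gripper":1,"dp":[-0.02,-0.06,0],"delta_rot":[0,0,0]},{"gripper":1,"dp":[-0.02,-0.06,0],"delta_rot":[0,0,0]},{"gripper":1,"dp":[-0.02,-0.06,0],"delta_rot":[0,0,0]},{"gripper":1,"dp":[-0.02,-0.06,0],"delta_rot":[0,0,0]},{"gripper":1,"dp":[0,0,0],"delta_rot":[0,0,0]}]';python3 - <<'E'
from h import *
f=grab('top','t15.png');a=cv2.imread('pics/t15.png'); cv2.imwrite('pics/t15c.png',cv2.resize(a[195:285,230:340],None,fx=7,fy=6.6,interpolation=cv2.INTER_CUBIC))
cv2.imwrite('pics/t15d.png',cv2.resize(a[190:290,140:480],None,fx=2.3,fy=2.3))
E
```

```text
time_s: 23.95
eef_pos: [0.5403, -0.1547, 0.1884]
tool_rot: [0.71, 0.704, -0.002, 0.001]
force: [0.3, 1.5, 0.0]
finger_gap: -0.0001
```

View pics/t15c.png

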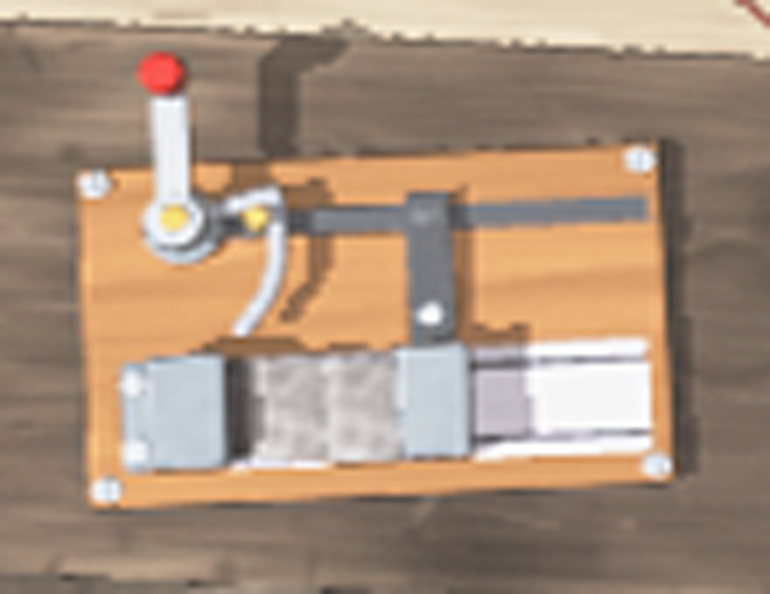

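View pics/t15d.png

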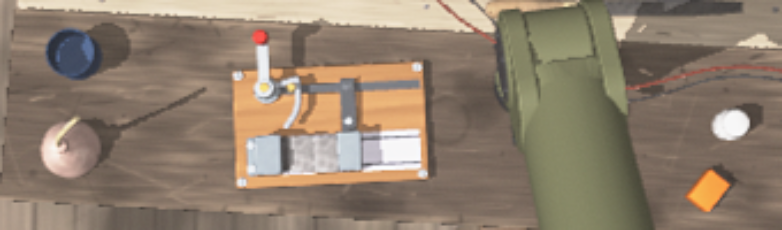

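Run:
```python
exec(open('fit.py').read().split("k=px2w")[0])
c,s=np.cos(p[2]),np.sin(p[2])
def loc(w): d=np.array(w)[:2]-p[:2]; return np.array([c*d[0]+s*d[1],-s*d[0]+c*d[1]])*1000
k=loc(px2w(f,*c1(162,73),.089)); v=loc(px2w(f,*c1(175,218),.072)); print('a',np.arctan2(*(k-v)),np.hypot(*(k-v)))
pin0=loc(px2w(f,*c1(409,211),.052));pin=loc(px2w(f,*c1(255,217),.052)); print('pin',pin0,pin, 'jaw face',[loc(px2w(f,*c1(*q),.055)).round(1) for q in((398,350),(402,458))])
print([loc(px2w(f,*c1(*q),.044)).round(1) for q in((256,358),(255,463),(328,355),(330,460),(398,352))])
```

```text
clamp [0.4786 0.0889 0.0576] [-0.5 -0.4  0.1 -0.7  0.6  0.8 -0.3  0.3]
a 1.5561227391127783 61.95841434079719
pin [ 84.49303884 -38.49596312] [85.22869167 26.14799937] jaw face [array([ 22.6, -30.9]), array([-25.2, -30.2])]
[array([23. , 29.2]), array([-23.7,  31.8]), array([22.7, -1. ]), array([-24.1,   0.4]), array([ 22.5, -30.5])]
```

```bash
python3 -c "
from station import finish_job,sensors
print(sensors.state()['time_s']); print(finish_job())"
```

```text
24.05
the job is handed in; nothing more can be done
None
```

The two blocks are clamped face to face with the cam lever home, and I handed the job in at 24 s of the 66 s allowed. The hand-in gave no verdict.

**What I did:**
1. Swung the lever open with the closed fingers.
2. Gripped the loose block across its 45 mm side and laid it in the bed.
3. Pushed the jaw along until the push force began to climb, taken as contact with the pad.
4. Swung the lever clockwise until it met its stop.

**Last checks, from the final top view:**
- **Lever:** it measures about 1.556 rad, and at the stop the force climbed to about 11 N with no further movement.
- **Jaw:** its face is at about clamp y = -30.5 mm, so a jaw value of about 0.0695 m. That is close to the 0.069 m limit, and the picture is only good to about 2 mm.
- **Blocks:** they sit side by side, centred, and square within about 0.05 rad, with the hook round the pin.
- **Grip force:** I could not measure the force between the blocks. That they press on each other with over 3 N is inferred from the lever and jaw positions.
- **Other objects:** the oil can, grease tin, insulator and orange look-alike show no visible movement. The arm hid the gear blank in the last picture, but I did not touch it knowingly.
- **Robot:** the arm was clear of everything at hand-in.

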